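# Select third gear on the bench shaker

## Task

Shift the bench shaker's gear lever by pushing it gently with the fingertips: from wherever it stands in the left-hand leg of its H-shaped gate, bring it to the middle cross slot, push it across to the right-hand leg, and then push it forward, away from the robot, fully home into the third slot (the far right one as seen from the robot). Do not pinch the lever, force it against the gate or pull it up, do not let it go into the near right slot on the way, and leave everything else on the bench where it stands.

Things in the scene. Friction and masses are not known exactly. Their poses are not given: they have to be found in the camera images.
- shaker: White bench shaker, fixed to the bench. Origin: on the bench (z = 0) straight below the centre of the H-shaped gate. Axes: x forward (away from the robot), y left, z up. The gear console is a box 190 (x) x 200 (y) x 84 mm high round the origin, carrying the gate plate. Behind it a blue tray (x from 100 to 300 mm, y within 130 mm, rim 88 mm high) carries two flasks.
- gate (a point): Centre of the H, on top of the 120 mm square aluminium plate, 100 mm above the bench; axes as the shaker's. Two legs along x, centred 20 mm left and right, each 16 mm wide, 60 mm long, joined by a 16 mm wide cross slot along y at x = 0. Slots: first far left, second near left, third far right, fourth near right. Metal tongues between the legs stop the lever; their corners are rounded.
- knob (a point): Centre of the black ball knob (40 mm across) on top of the gear lever, a steel rod 10 mm thick. It is 160 mm from the pivot, which lies on the shaker's z axis 15 mm above the bench: 175 mm above the bench with the lever upright, up to 13 mm lower when leaning. Pushing it sideways takes about 2 N (keep under 25 N at the stops); the lever stays where it is left (friction, no return spring).
- lever_side (a joint): Sideways lean of the lever (rad) about the shaker's x axis: positive to the right (shaker's -y), 0 in the middle. Left leg centre -0.24, right leg centre +0.24, stops at -0.27 and +0.27. In a leg the lever has about 0.03 rad of play either way. 0.1 rad moves the knob about 16 mm.
- lever_fore (a joint): Forward lean of the lever (rad): positive forward (shaker's +x), 0 in the cross slot, stops at -0.29 and +0.29. The lever passes through the cross slot only with this within about 0.04 of 0. 0.1 rad moves the knob about 16 mm.
- lever_lift (a joint): How far the lever has been pulled up along its own length (m), 0 at rest, at most 0.02; a spring holds it down with about 8 N. It must stay down.
- flask_a: Clear small glass flask, 60 mm wide, 65 mm high, on the shaker's tray. Origin at the centre of its underside. Bystander.
- flask_b: Amber small glass flask, 60 mm wide, 65 mm high, on the shaker's tray. Origin at the centre of its underside. Bystander.
- tube_rack: Orange tube rack with eight tubes, 50 x 110 x 75 mm high, on the bench left of the gear console. Origin at the centre of its underside. Bystander.
- jar: Jar with white lid, 60 mm wide, 85 mm high, on the bench right of the gear console. Origin at the centre of its underside. Bystander.
- reagent: Reagent bottle with a blue cap, 72 mm wide, 150 mm high, on the bench to the right. Origin at the centre of its underside. Bystander.
- wash_bottle: White plastic bottle, 68 mm wide, 160 mm high, on the bench to the left. Origin at the centre of its underside. Bystander.
- beaker: Glass beaker, 70 mm wide, 80 mm high, on the bench to the right. Origin at the centre of its underside. Bystander.
- tip_box: Grey box of pipette tips with a clear lid, 122 x 82 x 65 mm high, on the bench to the left. Origin at the centre of its underside. Bystander.

How it is judged:
By the outcome, as a careful person would: the job done as asked, in the order asked, and still so for the second after the job is handed in, with the robot touching nothing.
It also fails if it takes over 61 s, if anything falls off the work surface, if the arm or the gripper's body presses on something with over 40 N, if the wrist force passes 120 N, or if a joint passes its speed limit or range.

## Robot

A 6-joint arm with a two-finger parallel gripper is mounted at the origin on the work surface. World frame = base frame: x ahead of the robot, y to its left, z up, the work surface at z = 0. Lengths are in m, angles in rad, forces in N, time in s.
With the tool pointing down it reaches from about 0.3 to 0.775 m from the base axis. Payload 14.6 kg.
Tool frame: the origin (TCP) lies at the very end of the fingers, on their centre line; the grasp point (between the pads) lies 19 mm behind it; z points along the fingers, y is the line along which they close (so a half turn about z gives the same grasp; the last joint's range is limited). The gripper opens to 94 mm and grips with 3 to 60 N. Pads are 16 mm wide; open, the fingers measure 119 mm over their backs; the gripper's body (75 mm by 177 mm) begins 78 mm behind the grasp point.
Start: joints at [-1.335, 0.3, 1.521, -0, 1.321, -0.067], TCP at [0.164, -0.525, 0.205] pointing down, gripper open.
Joint ranges: [-3.03, 3.03], [-0.79, 2.21], [0.23, 2.52], [-1.04, 4.18], [0, 3.07], [-2.55, 2.55]. Speed limits (rad/s): [2.22, 2.22, 2.57, 3.14, 3.14, 3.14].

## Interface

Orientations are given as [roll, pitch, yaw] about the fixed x, y, z axes, in that order (R = Rz(yaw) Ry(pitch) Rx(roll)).
In Python, from station import ctrl gives the robot as it stands.
- The arm moves only by the shell command python3 -m pendant 'ROWS' [OPENING] [FORCE]. ROWS is JSON, a list of rows, each a list of 2 entries, a list of its own where there are three numbers: the shift along the world's x, y, z in cm, then the turn about the world's z in rad. A call has 1 to 20 rows; each row shifts and turns the commanded pose from where the row before left it; what a row does not reach is not made up. A row lasts 1/12 s, in which the tool goes at most 41.7 mm and 7.16 degrees, less where a joint would pass 70% of its speed; a pose out of reach is approached as far as the arm can. A call is refused whole if a number of a shift passes 4.17 or a number of a turn 0.125, either way. A call with a gripper value outside its range is refused whole. OPENING is the opening, from 0 (shut) to 1 (fully open), set as the call begins (- or left out, the last holds). The fingers move at their own pace and stop on an object; FORCE is the grip in N (left out, the last holds). Time passes only in rows, so rows that do not move let the fingers close. It gives the time, the measured TCP pose, the force, the opening and the grip force at its end, in the units of the state.
- ctrl.get_obs(): the state, without advancing time (a new reading comes with each control period).
- ctrl.camera(name): name is "scene" or "top" or "wrist"; returns a dict with "color" (400x640x3 uint8, red, green, blue), "intrinsics" (3x3 intrinsics, pixels), "k1" (the pictures are not rectified: a ray, as slopes to the right and down, at radius r is drawn at 1 + k1 r^2 times it, then the intrinsics apply), "camera_from_world" (4x4, takes a point from world to camera coordinates). Camera axes: x right, y down, z forward; pixel columns grow to the right and rows downward; lengths in m; the calibration is good to about 2 mm. A picture is of the moment at which its call begins. There is no depth.
- ctrl.hand_in(): hands the job in; it is judged then, once.
The state is a dict: "time_s": time; "qpos": joint angles; "joint_vel": joint speeds; "tau": joint torques, N m; "ee_pos": TCP position; "eef_rot": TCP orientation; "force": force on the tool from outside, world axes, zero at the start; "moment": the same for the moment, N m; "grip_width": finger opening in m; "grip_force": force on a finger pad.
Only numpy, scipy, OpenCV 4.12 (cv2) and the standard library are available. Lean on these libraries where they do the work, as an engineer would, in place of code of your own. Each camera call takes 0.05 s, during which the arm holds its last target. There are 200 camera calls.

## Working session

There is one attempt and no reset: what is moved stays moved. The work goes in short steps, Python scripts to look and compute and a shell command to move; the robot and the scene stay as the last step left them, time stands still between calls to the robot, and variables do not carry over. Pictures are saved under pics/ and viewed, at most 10 in all, crops included, and the job is handed in when it is done.

```bash
mkdir -p pics; cat > h.py <<'E'
import numpy as np, cv2
from station import ctrl
def grab(n,f=None):
    d=ctrl.camera(n)
    if f: cv2.imwrite('pics/'+f,d['color'][:,:,::-1])
    return d
def ray(d,u,v):
    K=d['intrinsics'];k=d['k1'];p=np.array([(u-K[0][2])/K[0][0],(v-K[1][2])/K[1][1]]);s=p.copy()
    for _ in range(30): s=p/(1+k*(s@s))
    T=np.array(d['camera_from_world']);R=T[:3,:3];o=-R.T@T[:3,3];w=R.T@np.array([s[0],s[1],1]);return o,w/np.linalg.norm(w)
def onz(d,u,v,z):
    o,w=ray(d,u,v);return o+w*(z-o[2])/w[2]
def tri(a,b):
    (o1,w1),(o2,w2)=a,b
    A=np.c_[w1,-w2];t=np.linalg.lstsq(A,o2-o1,rcond=None)[0]
    p,q=o1+t[0]*w1,o2+t[1]*w2;return (p+q)/2,np.linalg.norm(p-q)
E
python3 - <<'E'
from h import *
a=grab('scene','s0.png');b=grab('top','t0.png')
for d in(a,b):
    T=np.array(d['camera_from_world']);print(-T[:3,:3].T@T[:3,3],T[2,:3])
print(ctrl.get_obs())
E
```

```text
[1.46157454 0.38536822 1.42486197] [-0.55876086 -0.23560458 -0.79515834]
[0.26823618 0.02360354 1.74409567] [ 0.17500176 -0.01993316 -0.98436632]
{'time_s': 0.1, 'qpos': array([-1.33457009e+00,  3.00420725e-01,  1.52148938e+00,  5.27513445e-05,
        1.32071456e+00, -6.65960384e-02]), 'joint_vel': array([ 0.00030651, -0.0003909 , -0.00054207, -0.00197556, -0.00110817,
        0.00046093]), 'tau': array([ 1.16204894e-03, -5.32641149e+01, -3.53284550e+01,  7.09366612e-02,
        2.34847638e-02, -6.78352649e-05]), 'ee_pos': array([ 0.1639777 , -0.52474935,  0.20495276]), 'eef_rot': array([-3.14056633e+00, -1.19660878e-04,  3.02809136e-01]), 'force': array([-0.58902694,  0.16360319, -1.07051327]), 'moment': array([ 0.01391678, -0.04003453, -0.0001286 ]), 'grip_force': 0.0, 'grip_width': 0.09420653711225425}
```

View pics/s0.png

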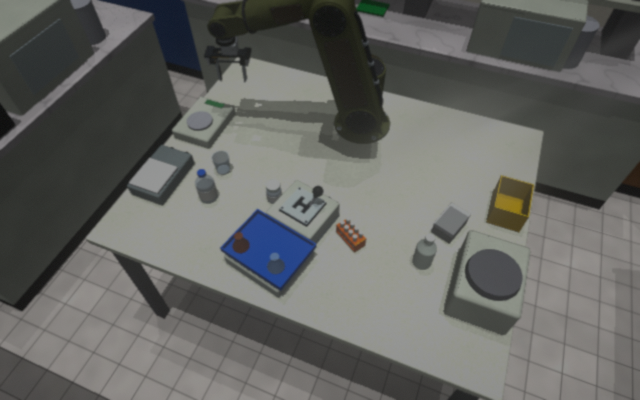

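View pics/t0.png

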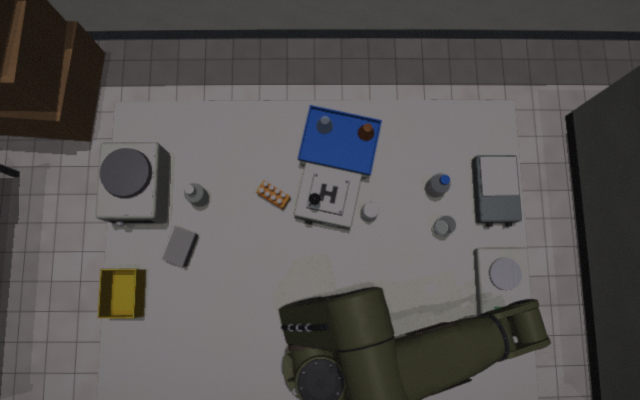

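The top view shows the gate near (328,194) and the knob near (314,199), so the lever is in the near left slot. In the scene view the gate is near (302,204) and the knob near (318,190). Next I'll measure both precisely.

```bash
python3 - <<'E'
from h import *
a=cv2.imread('pics/s0.png');b=cv2.imread('pics/t0.png')
A=cv2.resize(a[170:250,255:350],None,fx=4.2,fy=4.2,interpolation=cv2.INTER_CUBIC)
B=cv2.resize(b[155:235,280:375],None,fx=4.2,fy=4.2,interpolation=cv2.INTER_CUBIC)
cv2.imwrite('pics/c0.png',np.hstack([A,B]))
ds,dt=grab('scene'),grab('top')
# tray yaw from blue mask
for d,n in((ds,'s'),(dt,'t')):
    h=cv2.cvtColor(d['color'],cv2.COLOR_RGB2HSV);m=cv2.inRange(h,(105,150,60),(130,255,255))
    c=max(cv2.findContours(m,0,2)[0],key=cv2.contourArea)
    hull=cv2.convexHull(c)
    P=np.array([onz(d,u,v,.088)[:2] for u,v in hull[:,0]],np.float32)
    r=cv2.minAreaRect(P);print(n,'tray',r)
    # knob: dark blob
    m=(d['color'].max(2)<60).astype(np.uint8)
    k,l,st,ce=cv2.connectedComponentsWithStats(m)
    for i in range(1,k):
        if 255<ce[i][0]<375 and 155<ce[i][1]<235: print(n,st[i],ce[i],onz(d,*ce[i],.17))
E
```

```text
s tray ((0.773867130279541, -0.0744536817073822), (0.2523269057273865, 0.19911904633045197), 76.95179748535156)
s [314 187   8  11  66] [317.18181818 191.42424242] [0.55173394 0.01320637 0.17      ]
s [294 198  15  14  45] [301.24444444 204.46666667] [ 0.6243072  -0.01596573  0.17      ]
t tray ((0.7671284675598145, -0.08088034391403198), (0.25334101915359497, 0.19959986209869385), 76.95855712890625)
t [300 160   8   2  11] [303.09090909 160.63636364] [0.67028063 0.04534485 0.17      ]
t [310 162   3   1   3] [311. 162.] [0.66546559 0.01948463 0.17      ]
t [314 163   4   1   4] [315.5 163. ] [0.66197316 0.00478541 0.17      ]
t [301 164   4   2   6] [302.5        164.33333333] [0.6578449  0.04735985 0.17      ]
t [319 164   3   1   3] [320. 164.] [ 0.658483   -0.00990743  0.17      ]
t [324 165   3   1   3] [325. 165.] [ 0.65498141 -0.02623119  0.17      ]
t [328 166   4   1   4] [329.5 166. ] [ 0.65149561 -0.04091219  0.17      ]
t [333 167   3   1   3] [334. 167.] [ 0.64801186 -0.05558778  0.17      ]
t [338 168   3   1   3] [339. 168.] [ 0.64451649 -0.07189537  0.17      ]
t [343
[... 494 characters left out ...]
7 195.62548263] [ 0.55322199 -0.01428082  0.17      ]
t [289 199   1   1   1] [289. 199.] [0.54316133 0.09168112 0.17      ]
t [285 205   1   1   1] [285. 205.] [0.52366624 0.10459453 0.17      ]
t [282 207   3   2   3] [283.         207.66666667] [0.51503672 0.1110304  0.17      ]
t [310 208   7   2   7] [313.         208.57142857] [0.5111313  0.01452749 0.17      ]
t [295 216  35  10 111] [310.81081081 220.74774775] [0.47171318 0.02195499 0.17      ]
t [362 217   7   4   8] [364.875 218.625] [ 0.47674404 -0.15191376  0.17      ]
t [370 220   1   1   1] [370. 220.] [ 0.47211156 -0.16830379  0.17      ]
t [331 224  18   6  47] [339.91489362 226.63829787] [ 0.45172754 -0.07105655  0.17      ]
```

View pics/c0.png

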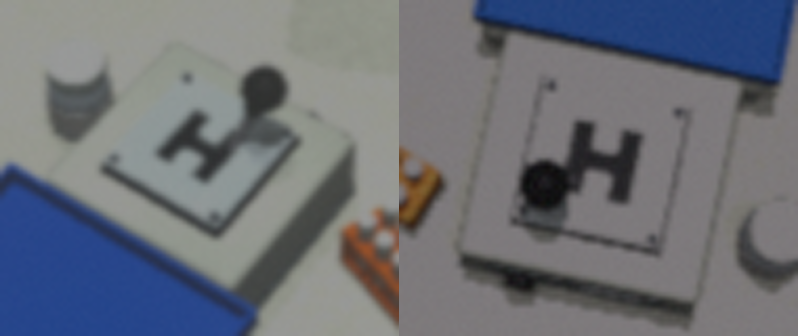

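```bash
python3 - <<'E'
from h import *
ds,dt=grab('scene'),grab('top')
S=lambda x,y:((x+.5)/4.2-.5+255,(y+.5)/4.2-.5+170)
T=lambda x,y:((x-399+.5)/4.2-.5+280,(y+.5)/4.2-.5+155)
sc=[onz(ds,*S(*p),.1)[:2] for p in((187,77),(112,160),(214,217))]
tc=[onz(dt,*T(*p),.1)[:2] for p in((679,113),(653,240),(550,86))]
print('scene screws',sc,'top',tc)
print('scene diag mid (nearR,farL)',(sc[0]+sc[2])/2,'top diag mid(nearR,farL)',(tc[1]+tc[2])/2)
print('H', onz(ds,*S(196,146),.1),onz(dt,*T(604,162),.1))
print('knob',tri(ray(ds,*S(264,91)),ray(dt,*T(545,185))))
E
```

```text
scene screws [array([ 0.51077364, -0.07553807]), array([ 0.61757665, -0.0989127 ]), array([0.6391584 , 0.00459001])] top [array([ 0.61383215, -0.10001263]), array([ 0.51016387, -0.07686635]), array([0.63712403, 0.00417946])]
scene diag mid (nearR,farL) [ 0.57496602 -0.03547403] top diag mid(nearR,farL) [ 0.57364395 -0.03634345]
H [ 0.57719426 -0.038367    0.1       ] [ 0.57405292 -0.03861822  0.1       ]
knob (array([0.54470471, 0.01049612, 0.16130895]), np.float64(0.0017710971427799419))
```

Gate centre is about (0.5745, -0.0365) with yaw -0.228. The knob is at (-0.040, +0.039) in the shaker frame, so the lever is in the second (near left) slot. I'll close the fingers and travel to a point behind the knob.

```bash
python3 -m pendant '[[[0.8,1.4,0],-0.05],[[1.6,2.75,0],-0.05],[[1.6,2.75,0],-0.05],[[1.6,2.75,0],-0.05],[[1.6,2.75,0],-0.05],[[1.6,2.75,0],-0.05],[[1.6,2.75,0],-0.05],[[1.6,2.75,0],-0.05],[[1.6,2.75,0],-0.05],[[1.6,2.75,0],-0.04],[[1.6,2.75,0],-0.04],[[1.6,2.75,0],0],[[1.6,2.75,0],0],[[1.6,2.75,0],0],[[1.6,2.75,0],0],[[1.6,2.75,0],0],[[1.6,2.75,0],0],[[1.6,2.75,0],0],[[1.6,2.75,0],0],[[1.6,2.75,0],0]]' 0 10
```

```text
time_s: 1.97
ee_pos: [0.4765, 0.0132, 0.2055]
eef_rot: [-3.142, -0.0, -0.227]
force: [-0.3, -0.4, 0.1]
grip_width: 0.0004
grip_force: 0.0
```

```bash
python3 -m pendant '[[[0.6,0.5,-1],0],[[0.6,0.5,-1.5],0],[[0,0,-1.5],0],[[0,0,-1.2],0],[[0,0,-0.5],0],[[0,0,0],0],[[0,0,0],0]]'; python3 - <<'E'
from h import *
d=grab('wrist','w0.png')
E
```

```text
time_s: 2.55
ee_pos: [0.4881, 0.0213, 0.1488]
eef_rot: [-3.142, -0.0, -0.227]
force: [0.7, -0.7, 0.9]
grip_width: 0.0002
grip_force: 0.0
```

View pics/w0.png

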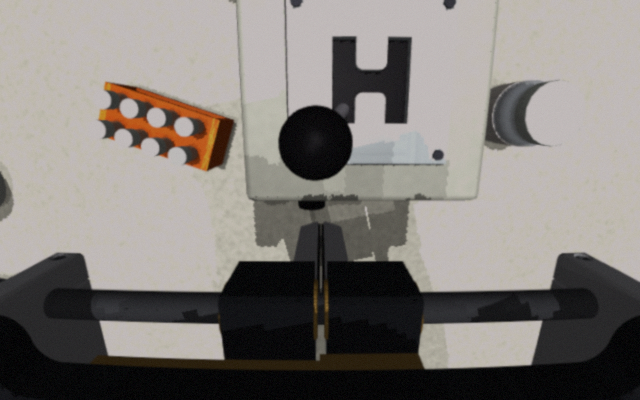

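The wrist view shows the knob at (316,142), straight ahead of the fingertips at (320,230). The H is centred at (371,80) and lines up with the tool. I'll refine the gate and knob positions from this view.

```bash
cat >> h.py <<'E'
ex=np.array([.974,-.226]);ey=np.array([.226,.974])
def kn(d,g):
    "knob in shaker frame from wrist view, sphere on pivot"
    m=(d['color'].max(2)<45).astype(np.uint8);m[215:]=0
    m=cv2.morphologyEx(m,cv2.MORPH_OPEN,cv2.getStructuringElement(2,(31,31)))
    k,l,st,ce=cv2.connectedComponentsWithStats(m)
    if k<2: return None
    i=1+np.argmax(st[1:,4]);u=ce[i]
    z=.17
    for _ in range(20):
        p=onz(d,*u,z)[:2]-g;z=.015+np.sqrt(max(.16**2-p@p,0))
    return u,st[i],p@ex,p@ey,z
E
python3 - <<'E'
from h import *
d=grab('wrist')
p=[onz(d,*q,.1)[:2] for q in((371.5,80),(333,37),(411,123),(411,37),(333,123),(296,3),(449,3),(438,155))]
print(np.round(p,4))
for g in (np.array([.5745,-.0365]),p[0]): print(kn(d,g))
E
```

```text
[[ 0.5777 -0.0363]
 [ 0.6121 -0.0154]
 [ 0.5414 -0.0594]
 [ 0.6002 -0.0692]
 [ 0.5542 -0.0026]
 [ 0.6394  0.0046]
 [ 0.6167 -0.0992]
 [ 0.5132 -0.076 ]]
(array([315.36433   , 142.83667144]), array([ 280,  107,   72,   73, 4194], dtype=int32), np.float64(-0.03706972961506014), np.float64(0.04037081237780985), np.float64(0.16531728937656648))
(array([315.36433   , 142.83667144]), array([ 280,  107,   72,   73, 4194], dtype=int32), np.float64(-0.0402029972823207), np.float64(0.03943858373190276), np.float64(0.1647582396740369))
```

```bash
python3 -m pendant '[[[1.04,0.07,0],0],[[1.0,-0.16,0],0],[[0.8,-0.2,0],0],[[0.5,-0.12,0],0],[[0.5,-0.12,0],0],[[0.5,-0.12,0],0],[[0.5,-0.12,0],0],[[0.5,-0.12,0],0],[[0.5,-0.12,0],0],[[0.4,-0.1,0],0],[[0.2,-0.05,0],0],[[0,0,0],0],[[0,0,0],0]]'; python3 - <<'E'
from h import *
d=grab('wrist','w1.png');g=np.array([.576,-.036]);print(kn(d,g))
p=ctrl.get_obs()['ee_pos'][:2]-g;print(p@ex,p@ey)
E
```

```text
time_s: 3.73
ee_pos: [0.5524, 0.0099, 0.1483]
eef_rot: [3.141, 0.0, -0.227]
force: [-0.2, 0.5, 0.7]
grip_width: 0.0004
grip_force: 0.3
(array([319.94879419, 191.41526264]), array([ 284,  165,   72,   50, 3027], dtype=int32), np.float64(0.0010616960983707326), np.float64(0.04042144197953183), np.float64(0.1698049554894887))
-0.03341970703069337 0.03936341426337548
```

View pics/w1.png

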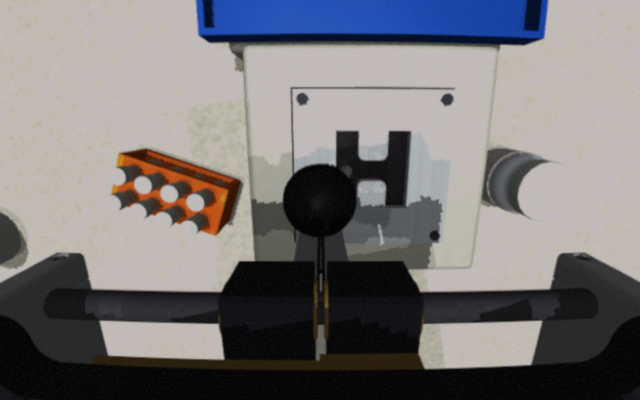

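The knob is at (320,200) with the H centred at (373,168), so it is about 4–5 mm short of the cross slot. I'll push that last bit.

```bash
sed -i 's/;u=ce\[i\]/;u=(st[i][0]+st[i][2]\/2-.5,st[i][1]+st[i][2]\/2-.5)/' h.py
python3 -m pendant '[[[0.25,-0.06,0],0],[[0.2,-0.05,0],0],[[0,0,0],0],[[0,0,0],0]]'; python3 - <<'E'
from h import *
d=grab('wrist');g=np.array([.576,-.036]);print(kn(d,g))
p=ctrl.get_obs()['ee_pos'][:2]-g;print(p@ex,p@ey)
c=(362,160);m=(d['color'].max(2)<60)
t=grab('top');s=grab('scene')
for e,n in((s,(255,350,165,215)),(t,(295,345,170,225))):
    pass
# rod/H centre in wrist view by H dark mask right of the knob
row=lambda r:np.where(m[r,360:430])[0]+360
for r in range(100,220,6): print(r,row(r)[[0,-1]] if len(row(r)) else None,end=' ')
E
```

```text
time_s: 4.12
ee_pos: [0.557, 0.0088, 0.1485]
eef_rot: [-3.142, -0.0, -0.227]
force: [-1.9, 0.4, 0.9]
grip_width: 0.0004
grip_force: 0.6
((np.float64(319.5), np.float64(200.5)), array([ 284,  165,   72,   50, 2981], dtype=int32), np.float64(0.0006110547049464465), np.float64(0.040654348600573854), np.float64(0.1697463746562321))
-0.028705088319219734 0.039361527841871115
100 None 106 None 112 None 118 None 124 None 130 None 136 None 142 [389 408] 148 [389 408] 154 [388 407] 160 [388 407] 166 [360 406] 172 [360 406] 178 [360 406] 184 [360 405] 190 [386 405] 196 [386 404] 202 [386 404] 208 [385 404] 214 None
```

```bash
python3 -m pendant '[[[-1,0.23,0],0],[[-1,0.23,0],0],[[0.5,2.0,0],0],[[0.45,2.0,0],0],[[0.25,1.0,0],0],[[1.2,-0.28,0],0],[[1.6,-0.37,0],0],[[1.3,-0.3,0],0],[[0.67,-0.16,0],0],[[0,0,0],0],[[0,0,0],0]]'; python3 - <<'E'
from h import *
d=grab('wrist','w2.png');g=np.array([.576,-.036])
p=ctrl.get_obs()['ee_pos'][:2]-g;print(p@ex,p@ey)
E
```

```text
time_s: 5.18
ee_pos: [0.5963, 0.0522, 0.1481]
eef_rot: [3.141, 0.001, -0.227]
force: [-0.8, 0.1, 0.1]
grip_width: 0.0006
grip_force: 0.0
-0.00038314946400871616 0.09057172920993939
```

View pics/w2.png

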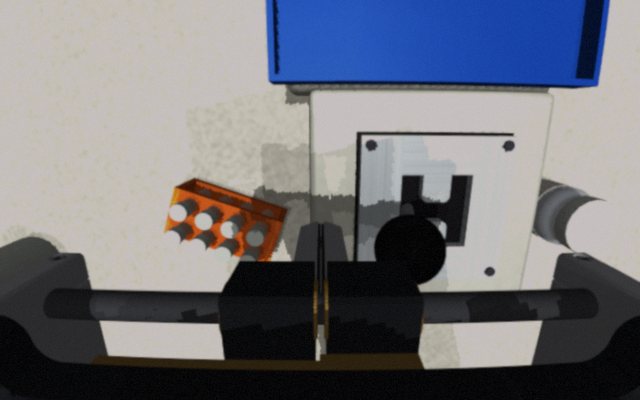

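The fingers are now left of the knob, which is at (410,249) with the H centred at (437,210). Pushing right, first part.

```bash
python3 -m pendant '[[[-0.23,-0.97,0],0],[[-0.11,-0.49,0],0],[[-0.11,-0.49,0],0],[[-0.11,-0.49,0],0],[[-0.11,-0.49,0],0],[[-0.11,-0.49,0],0],[[-0.11,-0.49,0],0],[[-0.11,-0.49,0],0],[[-0.11,-0.49,0],0],[[-0.11,-0.49,0],0],[[0,0,0],0],[[0,0,0],0]]'; python3 - <<'E'
from h import *
d=grab('wrist','w3.png');g=np.array([.576,-.036])
p=ctrl.get_obs()['ee_pos'][:2]-g;print(p@ex,p@ey)
E
```

```text
time_s: 6.23
ee_pos: [0.5843, -0.0019, 0.1483]
eef_rot: [3.141, 0.0, -0.228]
force: [0.6, -0.2, 0.2]
grip_width: 0.0006
grip_force: 0.0
0.0002946319030612257 0.0353039511731666
```

View pics/w3.png

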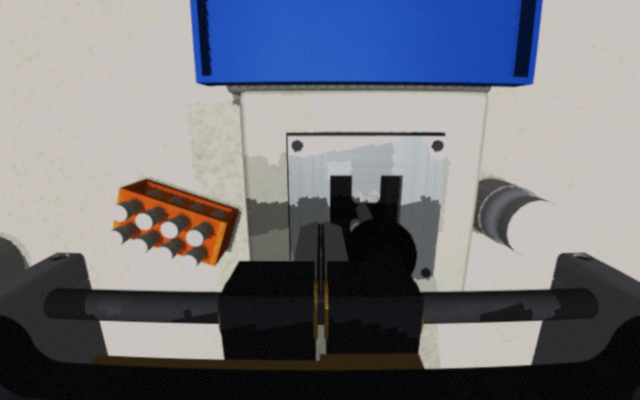

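The knob is at (381,253) with its rod in the cross slot, near the middle. Continuing to the right leg.

```bash
python3 -m pendant '[[[-0.11,-0.49,0],0],[[-0.11,-0.49,0],0],[[-0.11,-0.49,0],0],[[-0.11,-0.49,0],0],[[-0.11,-0.49,0],0],[[-0.11,-0.49,0],0],[[-0.11,-0.49,0],0],[[-0.09,-0.39,0],0],[[-0.05,-0.2,0],0],[[0,0,0],0],[[0,0,0],0]]'; python3 - <<'E'
from h import *
g=np.array([.576,-.036])
p=ctrl.get_obs()['ee_pos'][:2]-g;print(p@ex,p@ey)
a=grab('scene');b=grab('top');w=grab('wrist')
f=lambda d,r:cv2.resize(d['color'][r[2]:r[3],r[0]:r[1],::-1],(260,300),interpolation=cv2.INTER_CUBIC)
cv2.imwrite('pics/c1.png',np.hstack([f(a,(262,340,160,250)),f(b,(289,367,150,240)),cv2.resize(w['color'][130:330,233:406,::-1],(260,300))]))
E
```

```text
time_s: 7.2
ee_pos: [0.5753, -0.0418, 0.1484]
eef_rot: [3.141, 0.0, -0.227]
force: [-0.2, 0.3, 0.2]
grip_width: 0.0007
grip_force: 0.0
0.0005954204577181241 -0.0058315267914700545
```

View pics/c1.png

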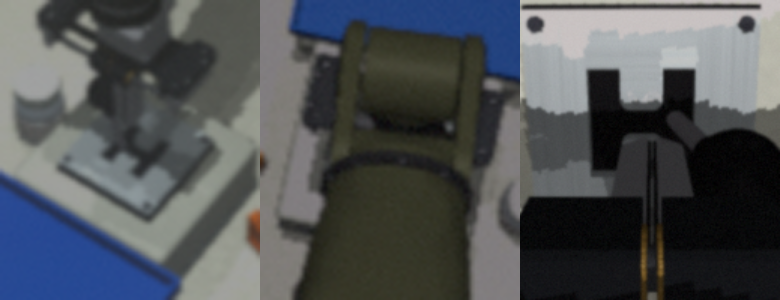

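The rod is in the right leg of the H (crop 685,125) and level with the cross slot. Going round behind the knob.

```bash
python3 -m pendant '[[[0.18,0.78,0],0],[[0.18,0.78,0],0],[[-1.8,0.42,0],0],[[-2.0,0.47,0],0],[[-1.65,0.38,0],0],[[-0.3,-1.3,0],0],[[-0.45,-1.95,0],0],[[-0.33,-1.43,0],0],[[0,0,0],0],[[0,0,0],0]]'; python3 - <<'E'
from h import *
g=np.array([.576,-.036])
p=ctrl.get_obs()['ee_pos'][:2]-g;print(p@ex,p@ey)
print(kn(grab('wrist','w4.png'),g))
E
```

```text
time_s: 8.18
ee_pos: [0.5138, -0.0598, 0.1486]
eef_rot: [-3.141, -0.0, -0.228]
force: [-0.4, 0.6, -0.4]
grip_width: 0.0002
grip_force: 0.0
-0.055236701789658796 -0.03726359542315495
((np.float64(319.0), np.float64(153.0)), array([ 279,  113,   81,   76, 4736], dtype=int32), np.float64(1.0556997230138851e-05), np.float64(-0.03572808974502519), np.float64(0.17095892677900187))
```

View pics/w4.png

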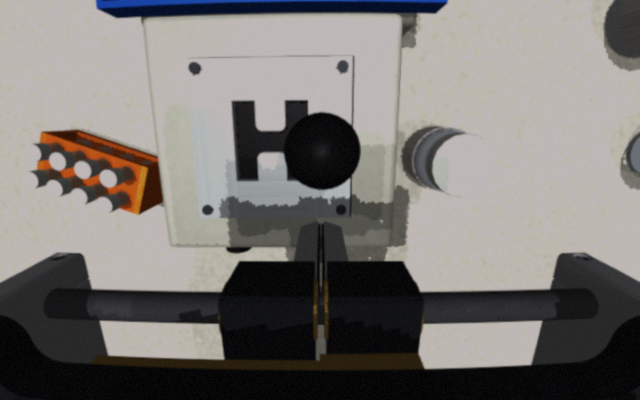

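The knob is at (321,150), straight ahead of the fingertips, with its rod in the right leg. Pushing forward to just short of the stop.

```bash
python3 -m pendant '[[[1.0,-0.23,0],0],[[1.0,-0.23,0],0],[[0.5,-0.12,0],0],[[0.5,-0.12,0],0],[[0.5,-0.11,0],0],[[0.5,-0.11,0],0],[[0.5,-0.12,0],0],[[0.5,-0.11,0],0],[[0.5,-0.12,0],0],[[0.5,-0.11,0],0],[[0.4,-0.09,0],0],[[0.2,-0.05,0],0],[[0,0,0],0],[[0,0,0],0]]'; python3 - <<'E'
from h import *
g=np.array([.576,-.036])
p=ctrl.get_obs()['ee_pos'][:2]-g;print(p@ex,p@ey)
print(kn(grab('wrist'),g))
E
```

```text
time_s: 9.4
ee_pos: [0.5796, -0.0754, 0.1484]
eef_rot: [3.142, -0.0, -0.227]
force: [-0.7, 0.8, 0.4]
grip_width: 0.0002
grip_force: 0.3
0.012440639280643043 -0.037605290150740815
((np.float64(319.5), np.float64(198.5)), array([ 285,  164,   70,   51, 2940], dtype=int32), np.float64(0.04164102116239242), np.float64(-0.036272304269441426), np.float64(0.1651652050162089))
```

Expected stop is about 4–5 mm further; creeping in millimetre steps while watching the force.

```bash
for i in 1; do python3 -m pendant '[[[0.15,-0.03,0],0],[[0.15,-0.03,0],0],[[0,0,0],0]]'; done; python3 -m pendant '[[[0.1,-0.02,0],0],[[0,0,0],0]]'
```

```text
time_s: 9.7
ee_pos: [0.5827, -0.076, 0.1485]
eef_rot: [3.142, 0.0, -0.227]
force: [-0.5, 0.2, -0.7]
grip_width: 0.0008
grip_force: 0.7
time_s: 9.87
ee_pos: [0.5837, -0.0762, 0.1484]
eef_rot: [3.142, 0.0, -0.227]
force: [-0.9, -0.6, -1.2]
grip_width: 0.0001
grip_force: 0.7
```

```bash
python3 -m pendant '[[[0.1,-0.02,0],0],[[0,0,0],0]]' | grep -E 'ee_pos|force'; python3 -m pendant '[[[0.1,-0.02,0],0],[[0,0,0],0]]'| grep -E 'ee_pos|force'
```

```text
ee_pos: [0.5847, -0.0764, 0.1484]
force: [-0.7, 1.2, -0.8]
grip_force: 0.7
ee_pos: [0.5856, -0.0765, 0.1484]
force: [-1.9, 1.1, -1.4]
grip_force: 1.1
```

```bash
python3 -m pendant '[[[0.05,-0.01,0],0],[[0,0,0],0]]' | grep -E 'ee_pos|force'; python3 -m pendant '[[[0.05,-0.01,0],0],[[0,0,0],0]]'| grep -E 'ee_pos|force'; python3 -c "
from h import *
print(kn(grab('wrist'),np.array([.576,-.036])))"
```

```text
ee_pos: [0.586, -0.0766, 0.1483]
force: [-2.0, 1.1, -0.7]
grip_force: 1.4
ee_pos: [0.5864, -0.0767, 0.1482]
force: [-3.1, 0.5, -2.7]
grip_force: 1.7
((np.float64(319.0), np.float64(200.0)), array([ 285,  166,   69,   49, 2777], dtype=int32), np.float64(0.04733426637823822), np.float64(-0.03568211508848977), np.float64(0.16361151457423223))
```

```bash
python3 -m pendant '[[[0.05,-0.01,0],0],[[0,0,0],0]]' | grep -E 'ee_pos|force'; python3 -m pendant '[[[0.05,-0.01,0],0],[[0,0,0],0]]'| grep -E 'ee_pos|force'
```

```text
ee_pos: [0.587, -0.0768, 0.1482]
force: [-3.4, 1.3, -3.0]
grip_force: 2.0
ee_pos: [0.5874, -0.0769, 0.1482]
force: [-4.3, 1.7, -3.3]
grip_force: 2.3
```

```bash
python3 -m pendant '[[[0.1,-0.02,0],0],[[0,0,0],0]]' | grep -E 'ee_pos|force'; python3 -m pendant '[[[0.1,-0.02,0],0],[[0,0,0],0],[[0,0,0],0]]'| grep -E 'ee_pos|force';  python3 -c "
from h import *
print(kn(grab('wrist'),np.array([.576,-.036])))"
```

```text
ee_pos: [0.5884, -0.0771, 0.1482]
force: [-5.2, 1.6, -3.3]
grip_force: 2.8
ee_pos: [0.5892, -0.0772, 0.148]
force: [-6.3, 1.4, -4.4]
grip_force: 3.3
((np.float64(318.5), np.float64(201.5)), array([ 285,  168,   68,   47, 2589], dtype=int32), np.float64(0.049132783915798846), np.float64(-0.03528384852620891), np.float64(0.16312194950654857))
```

The force now rises steadily against the stop, so I'm stopping the push. Backing off to look.

```bash
python3 -m pendant '[[[-0.3,0.07,0],0],[[-0.7,0.16,0],0],[[-1.5,0.34,0],0],[[-2,0.46,0],0],[[-2,0.46,0],0],[[-1,0.23,0],0],[[0,0,0],0],[[0,0,0],0]]'; python3 - <<'E'
from h import *
print(kn(grab('wrist','w5.png'),np.array([.576,-.036])))
E
```

```text
time_s: 12.05
ee_pos: [0.5152, -0.0603, 0.1494]
eef_rot: [-3.142, -0.003, -0.227]
force: [0.3, 0.5, -0.0]
grip_width: 0.0004
grip_force: 0.0
((np.float64(318.0), np.float64(56.0)), array([ 281,   19,   75,   83, 4864], dtype=int32), np.float64(0.05057059423160551), np.float64(-0.03525382362086675), np.float64(0.1626443030785426))
```

View pics/w5.png

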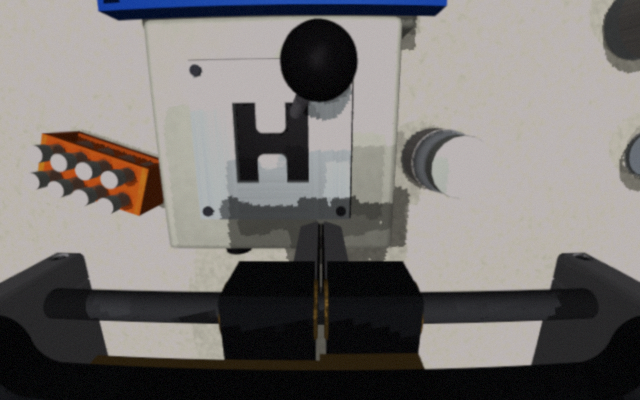

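The knob is at (319,58), with its rod at the far end of the right leg, so it is home in slot three. The robot is clear, so I'm raising the tool and handing in.

```bash
python3 -m pendant '[[[-1,0.2,2],0],[[-1,0.2,3],0],[[0,0,2],0],[[0,0,0],0],[[0,0,0],0],[[0,0,0],0]]'; python3 -c "
from station import ctrl
print(ctrl.hand_in())"
```

```text
time_s: 12.6
ee_pos: [0.4948, -0.0563, 0.2176]
eef_rot: [3.142, 0.001, -0.227]
force: [-0.8, 0.6, 0.4]
grip_width: 0.0002
grip_force: 0.0
the job is handed in; nothing more can be done
None
```

The gear lever is fully forward in the third (far right) slot, moved there from the near left slot through the cross slot by fingertip pushes only, with forces up to about 8 N; I saw nothing else disturbed, and the job was handed in at 12.6 s with the robot clear.

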